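# Gather the chilling rings on the lifting skewer and set it on the drip stand

## Task

Pick up the lifting skewer by its wooden handle, thread it through all three steel chilling rings standing in the wooden trough, and keep pushing along the trough until its steel guard presses the rings firmly together against the sprung stop: a steady push of about 10 newtons, never beyond 18. Lift the three rings off as one snug stack, without touching them with the robot, and gently lay the loaded skewer level in the steel drip stand, handle in the saddle and rod in the V, then let go. Leave the shaker, glass, coaster and ice mould where they are.

Things in the scene. Friction and masses are not known exactly. Their poses are not given: they have to be found in the camera images.
- skewer_grip (a point): Where to hold the lifting skewer: the middle of the wooden handle's gripping part, on the skewer's axis, x pointing to the tip. The skewer starts lying on the trolley top, 256 mm long, 120 g. Handle: bar 140 long, 20 wide (y), 24 tall (z), from 60 behind to 80 ahead of this point; its flat underside is 12 below this point. In front of the handle comes the guard disc, then the rod.
- skewer_guard (a point): Centre of the skewer's steel guard disc (22 diameter, 4 thick), on the axis, 82 mm ahead of skewer_grip, same axes. The rod, 8 diameter, runs 102 ahead of this point, then a 12 long cone tapers to a 2 wide tip (114 ahead of this point). Rings cannot pass the guard; a snug stack of three has its centres 11, 29 and 47 ahead of this point.
- ring_near_center (a point): stainless steel chilling ring, outer diameter 44, bore 12, thickness 18, 40 g. Stands on edge, loose, in the trough; this point is its centre, x along its bore axis (same sense as the trough's x); it may roll about that axis. The first ring, at the trough's entry.
- ring_mid_center (a point): stainless steel chilling ring, outer diameter 44, bore 12, thickness 18, 40 g. Stands on edge, loose, in the trough; this point is its centre, x along its bore axis (same sense as the trough's x); it may roll about that axis. The middle ring; 2 to 8 mm of gap to its neighbours.
- ring_far_center (a point): stainless steel chilling ring, outer diameter 44, bore 12, thickness 18, 40 g. Stands on edge, loose, in the trough; this point is its centre, x along its bore axis (same sense as the trough's x); it may roll about that axis. The last ring, nearest the stop.
- ring_near: The first ring as a whole (same point as ring_near_center).
- ring_mid: The middle ring as a whole.
- ring_far: The last ring as a whole.
- skewer: The skewer as a whole: its origin is on the underside where handle meets guard, 2 mm behind and 12 below skewer_guard.
- trough: Fixed open V trough of wood (90 degree V) in which the rings stand; origin on the trolley top, x along the trough and in the direction of threading. It spans x = -52 to +54 mm, 70 wide at the foot, V edges 38 high. Rings' common axis: y = 0, 45 high (settled within 1 mm). Open at both ends and above. Sliding the three rings along takes about 1 to 2 N.
- trough_end (a point): On the rings' axis at the trough's +x end. Here is a sprung stop: two rubber-faced steel arms at y = -18 and +18, 26 mm gap between, open above, for the rod to pass and lift out; all between them is under 31 above the trolley. About 6 N per mm, gives 8 mm at most. Its faces stand anywhere from 7 to 35 mm short of this point, not measured: it must be felt.
- stand_seat (a point): Where skewer_guard should come to rest in the fixed steel drip stand, 45 above the trolley top, the skewer's x along this x (within 15 mm along x is right). 27 mm behind is the saddle, 10 long: flat seat 12 below this height between cheeks 25 apart, flaring out above, tops 18 above the seat. 83 ahead is an open 90 degree V notch, 8 long, that centres the rod, edges 10 above the axis.
- stand: The drip stand as a whole: origin on the trolley top, 2 mm behind stand_seat. Its base plate is 5 thick, 56 wide, from x = -45 to +105 mm, so the rings hang clear.
- shaker: Bystander: steel shaker tin, 90 wide, 165 tall, open top; origin under its centre.
- coaster: Bystander: white ceramic coaster, 100 diameter, 8 thick; origin under its centre.
- cup: Bystander: glass Boston cup on the coaster, 86 wide, 140 tall; origin under its centre.
- mould: Bystander: grey silicone ice ball mould, 74 wide, 72 tall; origin under its centre.
Things that resemble listed ones, but are neither listed nor needed, are in the scene too. What is shaped like the ring_far but green or red is not meant.

How it is judged:
By the outcome, as a careful person would: the job done as asked, in the order asked, and still so for the second after the job is handed in, with the robot touching nothing.
It also fails if it takes over 64 s, if anything falls off the work surface, if the arm or the gripper's body presses on something with over 40 N, if the wrist force passes 120 N, or if a joint passes its speed limit or range.

## Robot

A 6-joint arm with a two-finger parallel gripper is mounted at the origin on the work surface. World frame = base frame: x ahead of the robot, y to its left, z up, the work surface at z = 0. Lengths are in m, angles in rad, forces in N, time in s.
With the tool pointing down it reaches from about 0.35 to 1 m from the base axis. Payload 7.1 kg.
Tool frame: the origin (TCP) lies on the centre line of the jaws, within the pads' length; the fingertips stand 14 mm ahead of it and the grasp point (between the pads) lies 5 mm behind it (tips_ahead is the distance from the TCP to the fingertips, in m); z points along the fingers, y is the line along which they close (so a half turn about z gives the same grasp; the last joint's range is limited). The gripper opens to 85 mm and grips with 20 to 120 N. Pads are 22 mm wide; open, the fingers measure 114 mm over their backs; the gripper's body (76 mm by 85 mm) begins 54 mm behind the grasp point. The pads swing forward as they close: fully open they stand 13 mm farther back than shut.
Start: joints at [1.204, 0.423, 1.63, -0, 1.089, -0.019], TCP at [0.213, 0.588, 0.207] pointing down, gripper open.
Joint ranges: [-3, 3], [-0.9, 2.11], [0.09, 2.58], [-1.31, 4.45], [0.11, 2.69], [-2.54, 2.54]. Speed limits (rad/s): [2.39, 2.39, 3.01, 3.14, 3.14, 3.14].

## Interface

Orientations are given as a rotation vector (axis times angle).
In Python, from rig import observe, get_image, camera_info, sign_off, tips_ahead gives the robot as it stands.
- The arm moves only by the tool jog_arm, never from a script. Its argument "moves" is a list of rows, each a list of 5 numbers: the shift along the world's x, y, z in mm, then the turn about the world's z in rad, then the gripper's target within -1 to 1 (fully open at 1, half-way at 0, shut at -1). In form: [[x, y, z, spin, gripper], ...]. A call has 1 to 8 rows; each row is the pose to reach, as a shift and turn from the pose commanded when the call began; what a row does not reach only later rows make up. A row lasts 1/12 s, in which the tool goes at most 41.7 mm and 7.16 degrees, less where a joint would pass 70% of its speed; a pose out of reach is approached as far as the arm can. A call with a gripper value outside its range is refused whole. The fingers move at their own pace and stop on an object; "grip_force" is the grip in N (left out, the last holds). Time passes only in rows, so rows that repeat a pose let the fingers close. It gives the time, the measured TCP pose, the force, the opening and the grip force at its end, in the units of the state.
- observe(): the state, without advancing time (a new reading comes with each control period).
- get_image(name): name is "scene" or "top"; returns (picture, depth): 384x512x3 uint8, red, green, blue; 384x512 float32, m along the optical axis (not along the pixel's ray), 0 where there is no reading.
- camera_info(name): a dict with "K" (3x3 intrinsics, pixels), "R" (3x3) and "t" (3): a world point X has camera coordinates R X + t. Camera axes: x right, y down, z forward; pixel columns grow to the right and rows downward; lengths in m; the calibration is good to about 2 mm. A picture is of the moment at which its call begins. camera_info takes no time and is no camera call.
- sign_off(): hands the job in; it is judged then, once.
The state is a dict: "t": time; "q": joint angles; "joint_velocities": joint speeds; "effort": joint torques, N m; "eef_pos": TCP position; "orientation": TCP orientation; "ft_force": force on the tool from outside, world axes, zero at the start; "torque": the same for the moment, N m; "width": finger opening in m; "grasp_force": force on a finger pad.
Only numpy, scipy, OpenCV 4.12 (cv2) and the standard library are available. Lean on these libraries where they do the work, as an engineer would, in place of code of your own. Each camera call takes 0.05 s, during which the arm holds its last target. There are 200 camera calls.

## Working session

There is one attempt and no reset: what is moved stays moved. The work goes in short steps, Python scripts to look and compute and a tool call to move; the robot and the scene stay as the last step left them, time stands still between calls to the robot, and variables do not carry over. Pictures are saved under pics/ and viewed, at most 10 in all, crops included, and the job is handed in when it is done.

Besides the shell and the picture viewer there is one more tool, called after ">>>" as name(argument=value, ...) on one line, values as JSON. jog_arm: Moves the arm, as the interface text tells. Its arguments: {"type":"object","properties":{"moves":{"type":"array"},"grip_force":{"type":"number"}},"required":["moves"]}

```bash
mkdir -p pics; ls
cat > h.py <<'E'
import numpy as np, cv2
from rig import observe,get_image,camera_info
def save(img,n): cv2.imwrite(f'pics/{n}.png',img[:,:,::-1])
def pts(name,depth):
    c=camera_info(name);K,R,t=map(np.array,(c['K'],c['R'],c['t']))
    v,u=np.mgrid[:384,:512]
    P=np.stack([(u-K[0,2])/K[0,0]*depth,(v-K[1,2])/K[1,1]*depth,depth],-1)
    return (P-t)@R
def ray(name,u,v,z):
    c=camera_info(name);K,R,t=map(np.array,(c['K'],c['R'],c['t']))
    d=R.T@np.linalg.solve(K,[u,v,1]);o=-R.T@t
    return o+d*(z-o[2])/d[2]
E
python3 - <<'E'
from h import *
for n in('scene','top'):
    im,d=get_image(n);np.savez(f'{n}0.npz',im=im,d=d)
    save(cv2.resize(im,(800,600),interpolation=cv2.INTER_CUBIC),n+'0')
    c=camera_info(n);R,t=np.array(c['R']),np.array(c['t']);print(n,-R.T@t,R.tolist(),np.array(c['K']).tolist())
print(observe())
E
```

```text
pics
scene [1.22756233 0.42432572 0.64806399] [[-0.4782945546439132, 0.8781987052329827, -0.0011632390526065326], [0.5342902738126238, 0.28993949896888027, -0.7940207744429024], [-0.6969707470957535, -0.38039732000210974, -0.6078895102138219]] [[423.20758489052156, 0.0, 258.0312379865111], [0.0, 423.20758489052156, 190.52515460844936], [0.0, 0.0, 1.0]]
top [0.32668289 0.05862408 1.27567898] [[-0.028609835170904714, -0.9995770845241949, -0.005208591518225593], [-0.9826584325399175, 0.029079845892264054, -0.18313046584627812], [0.18320448217684612, -0.00012106606559275864, -0.9830748206791391]] [[493.0307805427071, 0.0, 260.8986981221259], [0.0, 493.0307805427071, 193.64267515627907], [0.0, 0.0, 1.0]]
{'t': 0.1, 'q': array([ 1.20399199e+00,  4.23745438e-01,  1.63062183e+00,  1.00120367e-05,
        1.08860043e+00, -1.90070686e-02]), 'joint_velocities': array([ 6.95130749e-04, -2.18818641e-03, -2.61348107e-03,  2.95164405e-05,
        1.51460344e-03,  8.09193611e-04]), 'effort': array([ 8.02779396e-04, -5.58423364e+01, -2.82445264e+01,  7.15638237e-06,
        3.00360654e-03,  1.69826291e-05]), 'eef_pos': array([0.21280391, 0.58709041, 0.20613206]), 'orientation': array([-5.43529275e-01, -3.09394003e+00,  2.11700364e-03]), 'ft_force': array([ 0.06641775, -0.50378953,  1.07502054]), 'torque': array([ 0.00860821, -0.04538455, -0.03878482]), 'grasp_force': 0.0, 'width': 0.0853608374790299}
```

View pics/scene0.png

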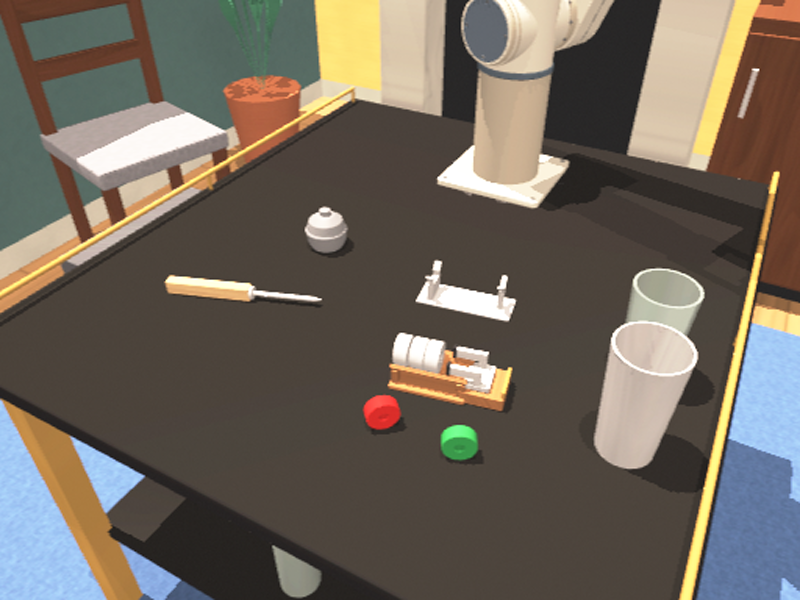

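View pics/top0.png

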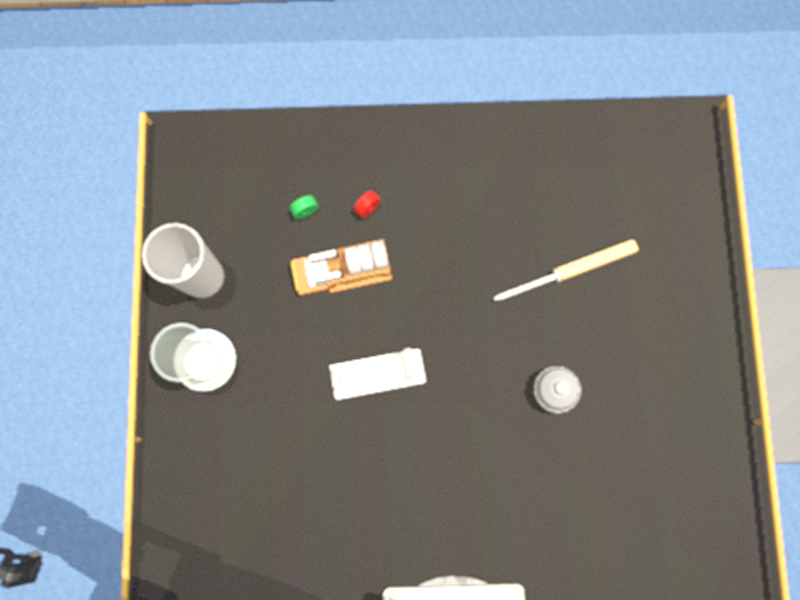

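Scene view: skewer with handle at (165–252, 289) and tip at (320, 301). The stand is around (467, 300), the trough with three steel rings around (450, 370), and the red and green decoy rings are at (381, 412) and (459, 442). In the top view the skewer runs from (637, 246) to (495, 298), the trough is at (342, 267) with the stop on its left (+y), and the stand is at (377, 373).

Run:
```python
from h import *
D={n:np.load(n+'0.npz') for n in('scene','top')}
for n in D:
    im,d=D[n]['im'],D[n]['d'];P=pts(n,d);hsv=cv2.cvtColor(im,cv2.COLOR_RGB2HSV)
    tab=P[(abs(P[...,2])<.01)&(d>0)&(P[...,0]>.3)&(P[...,0]<.8)&(abs(P[...,1])<.3)];print(n,'table z',np.median(tab[:,2]))
    def rep(nm,m):
        Q=P[m&(d>0)];
        if len(Q)<5: print(nm,len(Q));return
        c,(w,h),a=cv2.minAreaRect((Q[:,:2]*1000).astype(np.float32))
        B=cv2.boxPoints((c,(w,h),a));print(n,nm,len(Q),np.round(c,1),round(w),round(h),round(a,1),'z',np.round(np.percentile(Q[:,2],[1,50,99])*1000),'axis',)
        return Q
    x,y,z=P[...,0],P[...,1],P[...,2]
    up=(z>.006)&(z<.2)&(x>.3)&(x<.9)
    nl,lab,st,ce=cv2.connectedComponentsWithStats(up.astype(np.uint8))
    for i in range(1,nl):
        if st[i,4]>30: rep(f'comp{ce[i].round()}',lab==i)
    org=(hsv[...,0]>5)&(hsv[...,0]<25)&(hsv[...,1]>90)&(hsv[...,2]>110)
    rep('handle',org&up&(y<-.05)); 
    rep('trough',org&(x>.4)&(x<.8)&(y>-.04)&(y<.25)&(z>-.005)&(z<.045))
S=[cv2.resize(D['scene']['im'][160:275,235:340],None,fx=5,fy=5,interpolation=cv2.INTER_CUBIC)]
save(S[0],'crop_scene')
T=D['top']['im'];save(np.hstack([cv2.resize(T[140:265,175:285],(396,450),interpolation=cv2.INTER_CUBIC),cv2.resize(T[145:205,305:415],(400,450*0+218),interpolation=cv2.INTER_CUBIC) if 0 else np.zeros((450,4,3),np.uint8)]),'crop_top')
```

```text
scene table z -9.649030986982094e-05
scene comp[ 70. 148.] 652 [ 560.5 -502.9] 518 15 0.1 z [18. 38. 42.] axis
scene comp[209. 147.] 568 [ 420.2 -170. ] 51 72 32.0 z [ 8. 44. 73.] axis
scene comp[278. 180.] 148 [455.   58.5] 50 14 13.2 z [ 6. 32. 52.] axis
scene comp[415. 234.] 5675 [547.  402.2] 236 89 2.8 z [ 11. 125. 165.] axis
scene comp[144. 185.] 701 [ 607.3 -206.1] 25 253 19.3 z [ 6. 18. 26.] axis
scene comp[321. 187.] 83 [434.1 163.6] 40 12 12.2 z [ 6. 34. 55.] axis
scene comp[457. 296.] 1176 [558.2 504.5] 10 514 89.9 z [33. 38. 41.] axis
scene comp[286. 237.] 2403 [630.  170.1] 64 160 15.3 z [ 6. 31. 67.] axis
scene comp[244. 263.] 377 [732.5 123.7] 20 44 42.1 z [ 7. 31. 45.] axis
scene comp[294. 282.] 414 [730.3 230.1] 21 42 27.1 z [ 7. 32. 44.] axis
scene handle 716 [ 536.7 -463.8] 430 376 34.0 z [ 6. 34. 41.] axis
scene trough 1342 [611.1 158.7] 103 171 12.0 z [-0. 11. 38.] axis
top table z -0.0003975479046453912
top comp[479. 178.] 987 [ 600.9 -502.7] 14 598 89.7 z [15. 38. 44.] axis
top comp[ 86. 189.] 956 [600.8 507. ] 14 598 90.0 z [18. 39. 45.] axis
top comp[234. 130.] 159 [733.  125.1] 20 44 44.5 z [ 7. 37. 48.] axis
top comp[193. 132.] 173 [730.6 231.7] 20 43 29.4 z [ 6. 35. 46.] axis
top comp[116. 166.] 1581 [627.1 417.6] 114 89 57.2 z [  8. 107. 168.] axis
top comp[218. 171.] 1461 [624.8 169. ] 71 160 11.7 z [ 7. 31. 70.] axis
top comp[371. 170.] 578 [ 608.7 -208.6] 23 262 18.3 z [ 8. 22. 29.] axis
top comp[122. 227.] 1631 [482.8 408.9] 120 98 62.5 z [  6.  73. 150.] axis
top comp[262. 233.] 112 [458.6  58.6] 53 24 24.6 z [ 6. 33. 54.] axis
top comp[218. 241.] 91 [442.1 170.8] 29 41 73.8 z [ 6. 37. 57.] axis
top comp[356. 249.] 675 [ 410.2 -175.9] 72 70 88.4 z [30. 54. 74.] axis
top handle 520 [ 598.  -354.6] 597 310 1.2 z [ 7. 36. 43.] axis
top trough 769 [672.5 176.1] 169 167 7.8 z [-3. 17. 41.] axis
```

View pics/crop_scene.png

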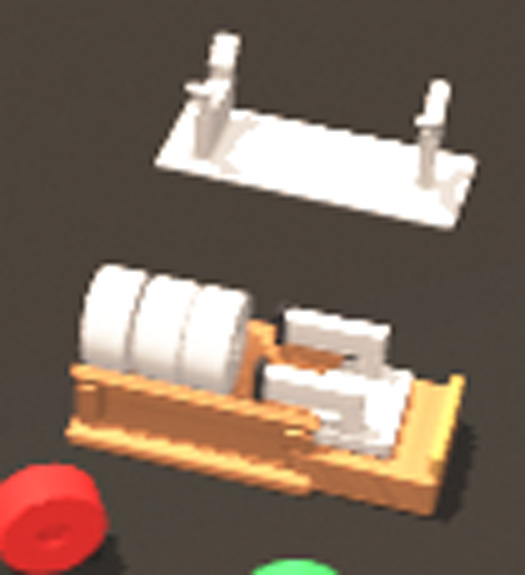

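The crop shows the stand with its wide two-cheek saddle on the left (−y) at crop (215, 90) and its small V on the right at crop (432, 130), so the stand's x runs towards +y. The three white steel rings in the trough are at crop (110–215, 330). Of the similar rings, red (381, 412) and green (459, 442) are decoys by colour, so the three steel ones in the trough are meant.

```bash
cat >> h.py <<'E'
def line(Q):
    c=Q[:,:2].mean(0);d=np.linalg.svd(Q[:,:2]-c,full_matrices=False)[2][0]
    if d[1]<0:d=-d
    s=(Q[:,:2]-c)@d;w=(Q[:,:2]-c)@np.array([-d[1],d[0]])
    return c,d,s,w
E
python3 - <<'E'
from h import *
for n in('scene','top'):
    z0=np.load(n+'0.npz');im,d=z0['im'],z0['d'];P=pts(n,d)*1000;x,y,z=P[...,0],P[...,1],P[...,2]
    hsv=cv2.cvtColor(im,cv2.COLOR_RGB2HSV);ok=d>0
    sk=ok&(x>540)&(x<680)&(y>-345)&(y<-70)
    for nm,m in(('handle',sk&(hsv[...,1]>70)&(z>19)&(z<32)),('all',sk&(z>8))):
        c,e,s,w=line(P[m]);print(n,nm,m.sum(),c.round(1),'yaw',np.degrees(np.arctan2(e[1],e[0])).round(2),'s',np.percentile(s,[0,1,99,100]).round(1),'w',np.percentile(w,[2,98]).round(1),'ends',(c+e*s.min()).round(),(c+e*s.max()).round())
    # trough area
    tr=ok&(x>560)&(x<690)&(y>80)&(y<265)&(z>4)
    c,e,s,w=line(P[tr]);print(n,'trough all',c.round(1),np.degrees(np.arctan2(e[1],e[0])).round(2))
    r=tr&(z>48)&(z<80)&(hsv[...,1]<70)
    print('ring z',np.percentile(z[r],[50,90,99]).round(1))
    c,e,s,w=line(P[r]);print(n,'ring tops',r.sum(),c.round(1),np.degrees(np.arctan2(e[1],e[0])).round(2),'ends',(c+e*s.min()).round(1),(c+e*s.max()).round(1),'w',np.percentile(w,[2,50,98]).round(1))
    st=ok&(x>390)&(x<510)&(y>20)&(y<220)
    for nm,m in(('base',st&(z>2.5)&(z<9)),):
        c,(a,b),g=cv2.minAreaRect(P[m][:,:2].astype(np.float32));print(n,nm,np.round(c,1),round(a,1),round(b,1),round(g,2))
    for nm,m in(('saddle',st&(z>15)&(y<110)),('V',st&(z>15)&(y>110)&(y<190))):
        print(n,nm,np.median(P[m],0).round(1),P[m].min(0).round(),P[m].max(0).round())
        c,(a,b),g=cv2.minAreaRect(P[m][:,:2].astype(np.float32));print(np.round(c,1),round(a,1),round(b,1),round(g,2))
E
```

```text
scene handle 81 [ 630.3 -256.8] yaw 110.68 s [-68.4 -67.9  66.7  67.5] w [-6.  17.4] ends [ 654. -321.] [ 606. -194.]
scene all 658 [ 618.8 -230.2] yaw 110.23 s [-100.3  -96.8  146.1  153.3] w [-7.5 14. ] ends [ 653. -324.] [566. -86.]
scene trough all [636.1 168.5] 105.35
ring z [57.3 65.8 67.7]
scene ring tops 654 [635.6 144.4] 107.1 ends [650.5  95.9] [614.1 214. ] w [-20.6  -1.9  22.8]
scene base [441.8 117. ] 186.4 100.6 82.86
scene saddle [455.7  59.9  34. ] [431.  50.  15.] [479.  67.  53.]
[455.1  58.1] 49.9 10.5 9.21
scene V [438.8 166.5  41.3] [423. 161.  15.] [454. 172.  55.]
[437.8 166.6] 31.7 7.9 10.12
top handle 30 [ 633.6 -258.9] yaw 106.31 s [-67.  -65.   66.5  68.3] w [-5.3 15.1] ends [ 652. -323.] [ 614. -193.]
top all 574 [ 615.3 -229.8] yaw 108.79 s [-109.   -97.8  144.   153.4] w [-10.5   9.2] ends [ 650. -333.] [566. -85.]
top trough all [619.9 168.6] 96.94
ring z [60.4 67.3 70.6]
top ring tops 468 [628.3 143.5] 98.74 ends [635.7  95.3] [617.3 214.9] w [-22.5   1.   21.3]
top base [449.7 120. ] 198.2 119.5 89.79
top saddle [457.2  59.1  37.4] [430.  52.  27.] [481.  68.  56.]
[455.7  59.3] 50.9 10.0 9.38
top V [439.7 167.9  46.3] [421. 163.  16.] [456. 173.  57.]
[438.6 167.8] 35.2 7.9 7.85
```

>>> jog_arm(moves=[[418, -859, 60, -0.88, 1], [418, -859, 60, -0.88, 1], [418, -859, 60, -0.88, 1], [418, -859, 60, -0.88, 1], [418, -859, 60, -0.88, 1], [418, -859, 60, -0.88, 1], [418, -859, 60, -0.88, 1], [418, -859, 60, -0.88, 1]], grip_force=100)

```text
t: 0.77
eef_pos: [0.3587, 0.2865, 0.2277]
orientation: [-1.818, -2.562, 0.0]
ft_force: [0.8, 0.2, 0.3]
width: 0.0852
grasp_force: 0.0
```

```bash
cat > fit.py <<'E'
from h import *
from scipy.optimize import least_squares
A=[]
for n in('scene','top'):
    z0=np.load(n+'0.npz');im,d=z0['im'],z0['d'];P=pts(n,d)*1000;x,y,z=P[...,0],P[...,1],P[...,2]
    hsv=cv2.cvtColor(im,cv2.COLOR_RGB2HSV)
    m=(d>0)&(x>590)&(x<680)&(y>95)&(y<180)&(z>44)&(z<72)&(hsv[...,1]<70)
    Q=P[m];
    f=lambda p,Q=Q:np.hypot((Q[:,0]-p[0]-(Q[:,1]-140)*np.tan(p[1])),0*Q[:,0]) 
    def f(p,Q=Q):
        e=np.array([-np.sin(p[1]),np.cos(p[1])]);w=(Q[:,0]-p[0])*e[1]-(Q[:,1]-140)*e[0]
        return np.hypot(w,Q[:,2]-p[2])-22
    r=least_squares(f,[633,.2,45],loss='soft_l1',f_scale=1)
    p=r.x;e=np.array([-np.sin(p[1]),np.cos(p[1])]);s=(Q[:,0]-p[0])*e[0]+(Q[:,1]-140)*e[1]
    g=abs(f(p))<2.5
    print(n,len(Q),p.round(3),'yaw',90+np.degrees(p[1]).round(2),'inl',g.mean().round(2),'s',np.percentile(s[g],[0,2,98,100]).round(1))
    w=(Q[:,0]-p[0])*e[1]-(Q[:,1]-140)*e[0]
    t=g&(Q[:,2]>60);print(np.histogram(s[t],np.arange(-50,50,3)))
    # wood lateral edges and stop
    tr=(d>0)&(x>560)&(x<700)&(y>70)&(y<270)
    S=(x-p[0])*e[0]+(y-140)*e[1];W=(x-p[0])*e[1]-(y-140)*e[0]
    wood=tr&(hsv[...,0]>5)&(hsv[...,0]<25)&(hsv[...,1]>110)&(hsv[...,2]>90)&(z>3)
    print('wood S',np.percentile(S[wood],[0,1,99,100]).round(1),'W',np.percentile(W[wood],[0,1,99,100]).round(1))
    top=wood&(z>33)&(z<43);
    for sg in(-1,1):
        k=top&(W*sg>15)
        if k.sum()>5: print('edge',sg,k.sum(),np.median(W[k]).round(1),'S',S[k].min().round(1),S[k].max().round(1))
    steel=tr&(hsv[...,1]<70)&(S>20)&(z>15);print('steel far: S',np.percentile(S[steel],[1,10,50,90,99]).round(1))
E
python3 fit.py
```

```text
scene 583 [6.2983e+02 1.7000e-01 4.3823e+01] yaw 99.75 inl 0.79 s [-46.6 -44.9  35.7  44.4]
(array([ 0,  7, 13, 14, 12, 13, 13,  3,  2, 18, 12, 12, 12, 15, 13,  4, 16,
       11, 14, 15, 14, 12,  0,  0,  0,  0,  0,  0,  0,  0,  0,  0,  0]), array([-50, -47, -44, -41, -38, -35, -32, -29, -26, -23, -20, -17, -14,
       -11,  -8,  -5,  -2,   1,   4,   7,  10,  13,  16,  19,  22,  25,
        28,  31,  34,  37,  40,  43,  46,  49]))
wood S [-49.  -45.3 107.  107.6] W [-33.1 -26.6  35.6  37.2]
edge -1 18 -21.3 S 13.8 48.5
edge 1 135 25.4 S -48.0 56.2
steel far: S [28.7 35.  61.6 79.5 85.2]
top 384 [6.31395e+02 1.90000e-01 4.44480e+01] yaw 100.89 inl 0.77 s [-44.6 -42.7  37.8  44.1]
(array([ 0,  2,  9, 10, 11, 10, 11,  9,  0,  7, 12, 11,  9, 14,  8,  3,  7,
        7,  9, 11, 11, 12,  1,  0,  0,  0,  0,  0,  0,  0,  0,  0,  0]), array([-50, -47, -44, -41, -38, -35, -32, -29, -26, -23, -20, -17, -14,
       -11,  -8,  -5,  -2,   1,   4,   7,  10,  13,  16,  19,  22,  25,
        28,  31,  34,  37,  40,  43,  46,  49]))
wood S [-46.7 -45.  108.7 114. ] W [-37.  -35.4  29.1  35.6]
edge -1 85 -25.1 S -46.5 57.0
edge 1 15 22.9 S 17.0 105.4
steel far: S [30.5 39.1 64.4 84.2 89.7]
```

>>> jog_arm(moves=[[272, -558, -90, 0, 1], [272, -558, -90, 0, 1], [272, -558, -90, 0, 1], [272, -558, -90, 0, 1], [272, -558, -90, 0, 1], [272, -558, -90, 0, 1], [272, -558, -90, 0, 1], [272, -558, -90, 0, 1]])

```text
t: 1.43
eef_pos: [0.5034, -0.0102, 0.1795]
orientation: [-1.81, -2.568, 0.0]
ft_force: [0.3, 0.4, -0.8]
width: 0.0851
grasp_force: 0.0
```

>>> jog_arm(moves=[[130, -265, -38, 0, 1], [130, -265, -38, 0, 1], [130, -265, -38, 0, 1], [130, -265, -38, 0, 1], [130, -265, -38, 0, 1], [130, -265, -38, 0, 1], [130, -265, -38, 0, 1], [130, -265, -38, 0, 1]])

```text
t: 2.1
eef_pos: [0.6348, -0.279, 0.1405]
orientation: [1.813, 2.563, -0.001]
ft_force: [-0.7, 0.9, 0.3]
width: 0.0859
grasp_force: 0.0
```

Run:
```python
from h import *
a,_=get_image('scene');b,_=get_image('top')
save(np.hstack([cv2.resize(a[130:250,70:250],(396,264),interpolation=cv2.INTER_CUBIC),cv2.resize(b[110:230,290:470],(396,264),interpolation=cv2.INTER_CUBIC)]),'above')
print(observe()['eef_pos'])
```

```text
[ 0.63284415 -0.27480263  0.14051615]
```

View pics/above.png

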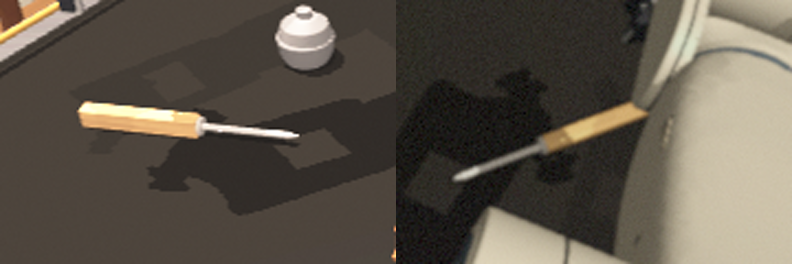

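The left crop (scene) shows the handle lying free at (80–200, 118) with the tip at (297, 135). The right crop (top) shows the handle partly under the arm, and nothing is in the way of descending.

>>> jog_arm(moves=[[-2, 3, -40, 0, 0], [-2, 3, -80, 0, 0], [-2, 3, -100, 0, -0.1], [-2, 3, -108, 0, -0.1], [-2, 3, -112, 0, -0.1], [-2, 3, -114, 0, -0.1]])

```text
t: 2.7
eef_pos: [0.6314, -0.2693, 0.0284]
orientation: [1.808, 2.569, 0.0]
ft_force: [-0.3, 0.0, 0.5]
width: 0.0384
grasp_force: 0.0
```

>>> jog_arm(moves=[[0, -1, -5, 0, -0.1], [0, -1, -9, 0, -0.3], [0, -1, -9, 0, -0.6], [0, -1, -9, 0, -1], [0, -1, -9, 0, -1], [0, -1, -9, 0, -1], [0, -1, -9, 0, -1]], grip_force=110)

```text
t: 3.28
eef_pos: [0.6313, -0.2712, 0.0192]
orientation: [1.81, 2.567, 0.0]
ft_force: [0.6, 1.2, 0.1]
width: 0.0
grasp_force: 0.0
```

Run:
```python
from h import *
a,da=get_image('scene');b,_=get_image('top')
np.savez('scene1.npz',im=a,d=da)
save(np.hstack([cv2.resize(a[60:260,50:250],(600,600),interpolation=cv2.INTER_CUBIC)]),'miss')
print(observe())
```

```text
{'t': 3.3833, 'q': array([-4.23116961e-01,  7.40653757e-01,  1.56753560e+00, -1.37099422e-05,
        8.33124327e-01, -7.66060381e-01]), 'joint_velocities': array([ 1.23183332e-03,  1.65171695e-03,  1.67117054e-04, -1.76460420e-03,
        1.09142363e-03, -3.47823750e-05]), 'effort': array([-1.72674976e-03, -6.72765112e+01, -2.20143342e+01, -7.83810674e-05,
       -6.46293302e-04,  1.04435096e-04]), 'eef_pos': array([ 0.63119199, -0.27118877,  0.01908841]), 'orientation': array([1.80964218e+00, 2.56769674e+00, 6.74521735e-05]), 'ft_force': array([-0.14439271, -0.13864883,  0.0495655 ]), 'torque': array([-0.03961651,  0.03790994, -0.01839986]), 'grasp_force': 0.0, 'width': 3.229047261267891e-05}
```

View pics/miss.png

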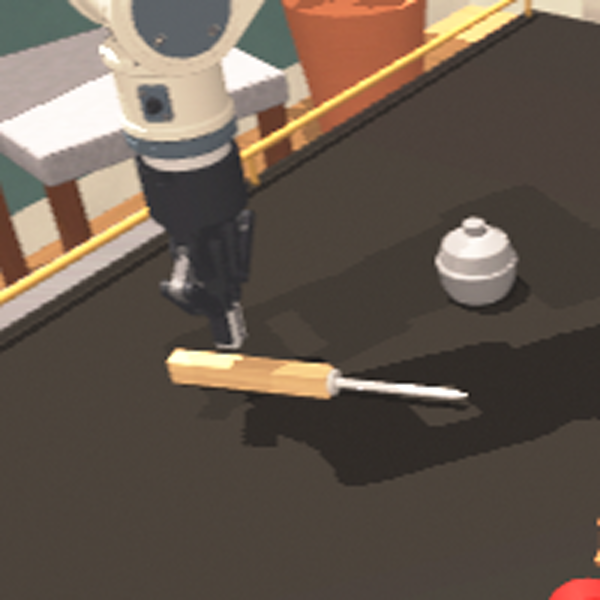

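The picture shows closed fingers with tips at crop (232, 345), behind and beside the handle, whose top edge is at crop (235, 355); the grasp missed. I'll compare the fingertips' camera position with the reported one.

Run:
```python
from h import *
z0=np.load('scene1.npz');im,d=z0['im'],z0['d'];P=pts('scene',d)*1000
c=camera_info('scene');K,R,t=map(np.array,(c['K'],c['R'],c['t']))
for X in([.6312,-.2712,.005],[.6312,-.2712,.019],[.6306,-.2715,.024]):
    p=K@(R@np.array(X)+t);print(X,(p[:2]/p[2]).round(1),'depth',p[2].round(3))
for v in range(160,196,2): print(v,[tuple(P[v,u].round().astype(int)) for u in(122,126,128,130,134)])
x,y,z=P[...,0],P[...,1],P[...,2]
hsv=cv2.cvtColor(im,cv2.COLOR_RGB2HSV)
m=(d>0)&(x>540)&(x<690)&(y>-345)&(y<-70)&(hsv[...,1]>70)&(hsv[...,0]<30)&(hsv[...,2]>120)&(z>5)&(z<32)
m2=m&(z>22)
for k in(m,m2):
    cc,e,s,w=line(P[k]);print(k.sum(),cc.round(1),np.degrees(np.arctan2(e[1],e[0])).round(2),s.min(),s.max(),np.percentile(w,[2,98]))
z1=np.load('scene0.npz');print('img diff handle',[(np.argwhere((cv2.cvtColor(q,cv2.COLOR_RGB2HSV)[150:220,95:200,1]>90)&(q[150:220,95:200,0]>150)).mean(0)) for q in(z1['im'],im)])
```

```text
[0.6312, -0.2712, 0.005] [129.7 186.7] depth 1.071
[0.6312, -0.2712, 0.019] [128.7 182.2] depth 1.063
[0.6306, -0.2715, 0.024] [128.4 180.5] depth 1.06
160 [(np.int64(654), np.int64(-250), np.int64(105)), (np.int64(634), np.int64(-259), np.int64(91)), (np.int64(622), np.int64(-266), np.int64(82)), (np.int64(533), np.int64(-360), np.int64(1)), (np.int64(526), np.int64(-352), np.int64(0))]
162 [(np.int64(654), np.int64(-251), np.int64(99)), (np.int64(639), np.int64(-255), np.int64(89)), (np.int64(628), np.int64(-260), np.int64(82)), (np.int64(539), np.int64(-354), np.int64(0)), (np.int64(534), np.int64(-344), np.int64(0))]
164 [(np.int64(658), np.int64(-248), np.int64(97)), (np.int64(633), np.int64(-264), np.int64(78)), (np.int64(631), np.int64(-259), np.int64(78)), (np.int64(622), np.int64(-262), np.int64(72)), (np.int64(541), np.int64(-338), np.int64(-1))]
166 [(np.int64(644), np.int64(-267), np.int64(77)), (np.int64(635), np.int64(-262), np.int64(74)), (np.int64(634), np.int64(-257), np.int64(74)), (np.int64(624), np.int64(-261), np.int64(67)), (np.int64(550), np.int64(-331), np.int
[... 2915 characters left out ...]
nt64(-1)), (np.int64(649), np.int64(-268), np.int64(1)), (np.int64(644), np.int64(-267), np.int64(-2)), (np.int64(643), np.int64(-260), np.int64(0)), (np.int64(639), np.int64(-251), np.int64(1))]
194 [(np.int64(660), np.int64(-271), np.int64(1)), (np.int64(654), np.int64(-264), np.int64(0)), (np.int64(651), np.int64(-260), np.int64(-1)), (np.int64(649), np.int64(-256), np.int64(-1)), (np.int64(644), np.int64(-247), np.int64(-1))]
462 [ 627.9 -250.7] 110.66 -77.02028555032119 59.8313717351802 [-6.5344579  15.46733902]
176 [ 619.4 -240.5] 109.69 -86.58030566485684 47.168432002972565 [-9.27991742 11.57974618]
img diff handle [array([35.96927374, 37.16480447]), array([34.80039139, 40.4481409 ])]
```

The camera shows the tips about 44 mm higher than the reported pose implies (z ≈ 49 mm at x ≈ 637, y ≈ −265, against an expected 5 mm). The reported height is therefore offset from the camera's table, which the untouched handle and the first overhead crop both support. I'll open, lower part of the way and measure again.

>>> jog_arm(moves=[[0, 0, 5, 0, 0.2], [0, 0, 5, 0, 0.2], [0, 0, 5, 0, 0.2], [0, 0, 5, 0, 0.2], [0, 0, 0, 0, 0.0], [0, 0, -15, 0, 0.0], [0, 0, -25, 0, 0.0], [0, 0, -25, 0, 0.0]])

```text
t: 4.05
eef_pos: [0.6287, -0.2701, -0.0098]
orientation: [-1.807, -2.564, 0.002]
ft_force: [0.7, 0.3, -1.1]
width: 0.0427
grasp_force: 0.0
```

Run:
```python
from h import *
im,d=get_image('scene');np.savez('scene2.npz',im=im,d=d);P=pts('scene',d)*1000
o=observe();print(o['eef_pos'],o['ft_force'],o['width'])
save(cv2.resize(im[110:220,80:190],(600,600),interpolation=cv2.INTER_CUBIC),'down2')
x,y,z=P[...,0],P[...,1],P[...,2]
hsv=cv2.cvtColor(im,cv2.COLOR_RGB2HSV)
m=(d>0)&(hsv[...,2]<256)&(x>560)&(x<720)&(y>-330)&(y<-200)&(z>30)&(z<120)
nl,lab,st,ce=cv2.connectedComponentsWithStats(m.astype(np.uint8))
for i in range(1,nl):
    if st[i,4]>20: Q=P[lab==i];print(st[i],Q.min(0).round(),Q.max(0).round());lo=Q[Q[:,2]<Q[:,2].min()+8];print('low',lo.mean(0).round(1),len(lo))
```

```text
[ 0.62933332 -0.27030929 -0.00872021] [-0.40673799  0.44292451  0.43691175] 0.042827602432468775
[106 135  34  53 811] [ 562. -288.   30.] [ 696. -235.  120.]
low [ 634.1 -265.    33.6] 48
```

View pics/down2.png

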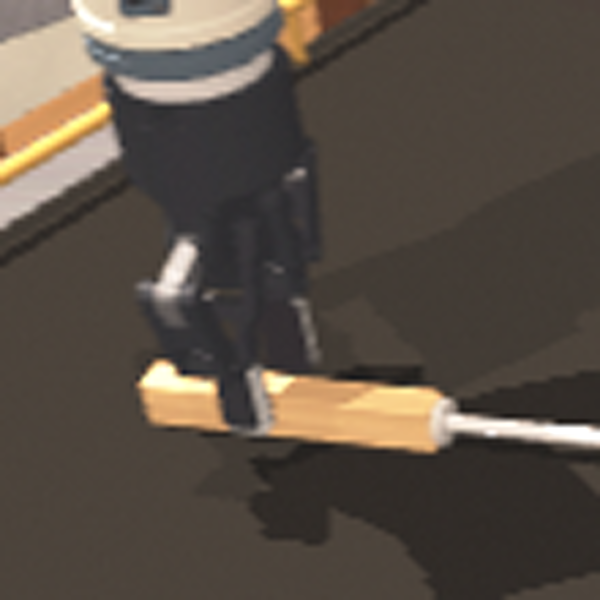

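The picture shows the two fingers straddling the handle, with the front fingertip at crop (245, 428), still above the table.

Run:
```python
from h import *
z0=np.load('scene2.npz');im,d=z0['im'],z0['d'];P=pts('scene',d)*1000
for v in range(178,194): print(v,[(P[v,u].round().astype(int).tolist(),int(im[v,u].sum())) for u in(121,123,125,127,128)])
```

```text
178 [([676, -241, 71], 150), ([671, -241, 68], 142), ([655, -253, 53], 383), ([648, -254, 49], 402), ([646, -253, 48], 536)]
179 [([673, -245, 65], 153), ([668, -245, 61], 144), ([656, -252, 52], 321), ([652, -251, 49], 470), ([648, -251, 47], 587)]
180 [([658, -265, 45], 153), ([660, -255, 50], 163), ([656, -253, 48], 257), ([651, -253, 45], 486), ([649, -251, 44], 524)]
181 [([663, -259, 47], 162), ([658, -258, 45], 165), ([657, -253, 46], 194), ([654, -249, 46], 505), ([649, -252, 41], 486)]
182 [([661, -262, 42], 168), ([660, -257, 43], 165), ([659, -251, 45], 152), ([654, -251, 41], 506), ([651, -251, 39], 404)]
183 [([661, -264, 38], 164), ([660, -258, 40], 167), ([657, -254, 40], 148), ([650, -256, 34], 470), ([651, -251, 37], 471)]
184 [([662, -263, 37], 167), ([659, -260, 35], 167), ([659, -253, 38], 153), ([651, -255, 32], 443), ([651, -252, 34], 487)]
185 [([665, -260, 37], 167), ([659, -261, 32], 166), ([659, -254, 35], 161), ([652, -255, 30], 411), ([651, -253, 30], 497)]
186 [([664, -263, 32], 166), ([661, -260, 31], 162), ([659, -255, 31], 159), ([654, -253, 29], 387),
[... 180 characters left out ...]
660, -263, 23], 299), ([659, -256, 25], 247), ([656, -253, 24], 409), ([649, -257, 18], 528)]
189 [([643, -291, -1], 130), ([642, -285, 0], 218), ([641, -279, 2], 317), ([652, -258, 17], 424), ([652, -255, 18], 422)]
190 [([650, -284, 2], 177), ([646, -281, 1], 180), ([641, -280, -2], 156), ([641, -272, 1], 129), ([639, -271, 0], 128)]
191 [([651, -283, 0], 180), ([650, -277, 2], 177), ([644, -277, -2], 178), ([644, -270, 0], 178), ([643, -267, 1], 176)]
192 [([655, -279, 2], 181), ([652, -275, 1], 179), ([650, -271, 1], 180), ([646, -268, -1], 180), ([647, -263, 2], 180)]
193 [([657, -278, 0], 179), ([653, -275, -2], 180), ([653, -268, 1], 179), ([650, -264, 1], 154), ([648, -263, 0], 148)]
```

Tips are at z ≈ 20 mm with the reported z at −9 mm, so I go down 13 mm more and close.

>>> jog_arm(moves=[[0, 0, -6, 0, 0], [0, 0, -11, 0, 0], [0, 0, -13, 0, -0.3], [0, 0, -13, 0, -1], [0, 0, -13, 0, -1], [0, 0, -13, 0, -1], [0, 0, -13, 0, -1]], grip_force=100)

```text
t: 4.68
eef_pos: [0.6312, -0.2711, -0.0189]
orientation: [1.81, 2.568, 0.0]
ft_force: [-0.8, -1.1, -2.5]
width: 0.018
grasp_force: 98.8
```

>>> jog_arm(moves=[[0, 0, 15, 0, -1], [0, 0, 35, 0, -1], [10, 30, 55, -0.04, -1], [22, 65, 68, -0.08, -1], [34, 100, 68, -0.12, -1], [44, 130, 68, -0.15, -1], [48, 143, 68, -0.159, -1], [48, 143, 68, -0.159, -1]])

```text
t: 5.35
eef_pos: [0.6805, -0.1245, 0.0505]
orientation: [2.003, 2.419, 0.002]
ft_force: [0.2, -0.7, -2.3]
width: 0.0175
grasp_force: 99.1
```

```bash
cat > sk.py <<'E'
from h import *
import sys
tag=sys.argv[1]
o=[observe()]
def measure(n,box):
    im,d=get_image(n);np.savez(f'{n}_{tag}.npz',im=im,d=d);o.append(observe())
    P=pts(n,d)*1000;x,y,z=P[...,0],P[...,1],P[...,2];hsv=cv2.cvtColor(im,cv2.COLOR_RGB2HSV)
    (x0,x1),(y0,y1),(zl,zh)=box
    B=(d>0)&(x>x0)&(x<x1)&(y>y0)&(y<y1)&(z>zl)&(z<zh)
    wood=B&(hsv[...,0]>5)&(hsv[...,0]<28)&(hsv[...,1]>70)&(hsv[...,2]>90)
    rod=B&(hsv[...,1]<60)&(hsv[...,2]>80)
    return P,wood,rod,im
if __name__=='__main__':
    g=np.array([float(a) for a in sys.argv[2:5]]) # expected grip x,y, axis z mm
    th=np.radians(float(sys.argv[5]));e=np.array([np.cos(th),np.sin(th)]);nrm=np.array([e[1],-e[0]])
    for n in('scene','top'):
        P,wood,rod,im=measure(n,((g[0]-120,g[0]+80),(g[1]-90,g[1]+230),(g[2]-30,g[2]+35)))
        for nm,m in(('wood',wood),('steel',rod)):
            Q=P[m];S=(Q[:,:2]-g[:2])@e;W=(Q[:,:2]-g[:2])@nrm
            k=(abs(W)<20)&(S>-75)&(S<215);S,W,Z=S[k],W[k],Q[k,2]
            print(n,nm,len(S),'S',np.percentile(S,[0,1,99,100]).round(1))
            for a in range(-60,200,20):
                j=(S>=a)&(S<a+20)
                if j.sum()>3: print('  ',a+10,j.sum(),'W',np.percentile(W[j],[5,50,95]).round(1),'Z',np.percentile(Z[j],[5,50,95]).round(1))
    print(np.mean([q['eef_pos'] for q in o],0).round(4),o[-1]['width'],o[-1]['ft_force'].round(1))
E
python3 sk.py a 679 -127.5 82 100.3
```

```text
scene wood 550 S [-54.5 -52.2  82.6  84.8]
   -50 44 W [ 5.4 11.3 13. ] Z [73.9 82.4 94. ]
   -30 68 W [ 8.7 11.  12.8] Z [72.4 84.  93.3]
   -10 22 W [ 9.2 11.5 12.7] Z [73.4 84.8 94. ]
   10 61 W [-6.1  9.6 13.1] Z [75.  92.8 98.2]
   30 109 W [-4.1  9.2 11.7] Z [74.2 90.7 95. ]
   50 112 W [-4.4  9.3 11.9] Z [73.1 90.7 94.9]
   70 113 W [-4.8  9.2 11.5] Z [73.1 90.3 94.8]
   90 21 W [-8.   8.1 11.3] Z [74.1 91.8 94.3]
scene steel 309 S [-54.4 -51.  195.7 199. ]
   -50 18 W [ 2.5  7.5 12.1] Z [92.  94.1 95.5]
   10 66 W [-13.9  15.3  19.2] Z [ 76.7  98.8 111.9]
   90 60 W [-7.4  2.9 10.4] Z [74.4 84.3 92.3]
   110 33 W [-1.9  2.2  5.6] Z [79.7 83.9 85.9]
   130 31 W [-0.5  2.7  5.4] Z [81.5 84.4 86.7]
   150 35 W [-1.9  1.9  4.7] Z [80.5 84.  86.1]
   170 35 W [-1.9  1.7  3.3] Z [79.2 83.6 86.5]
   190 30 W [-2.9  1.   3.7] Z [80.  83.  86.1]
top wood 132 S [43.8 44.7 82.8 83.2]
   50 48 W [-8.4  1.  10.1] Z [82.8 92.2 96.4]
   70 72 W [-8.7 -1.1  9.7] Z [79.9 92.4 95.4]
   90 12 W [-8.3 -0.8  7.7] Z [88.4 92.2 95.7]
top steel 154 S [ 83.8  84.4 194.9 196.4]
   90 32 W [-6.3  0.5  6.9] Z [81.4 86.4 92.8]
   110 27 W [-2.4 -0.7  4.7] Z [79.6 83.9 86.8]
   130 24 W [-3.4  0.3  3.1] Z [81.7 84.5 87.6]
   150 25 W [-2.8 -0.4  3.6] Z [79.7 83.6 87.3]
   170 26 W [-3.7 -0.7  2.8] Z [78.2 84.6 87.6]
   190 20 W [-3.6 -0.4  3.5] Z [79.9 83.2 87.9]
[ 0.6799 -0.1262  0.0502] 0.01770180369957759 [-0.1  0.  -0.6]
```

The skewer is on the intended line within about 1 mm, level, with its axis at about 81 mm. Lower it 36 mm and thread into the first ring.

>>> jog_arm(moves=[[0, 0, -15, 0, -1], [0, 0, -29, 0, -1], [0, 0, -36, 0, -1], [-1, 5, -36, 0, -1], [-2.5, 14, -36, 0, -1], [-4, 22, -36, 0, -1], [-4, 22, -36, 0, -1], [-4, 22, -36, 0, -1]])

```text
t: 6.12
eef_pos: [0.6754, -0.1053, 0.0134]
orientation: [2.006, 2.417, 0.001]
ft_force: [0.4, -0.2, -0.4]
width: 0.0181
grasp_force: 99.1
```

>>> jog_arm(moves=[[-1, 5, 0, 0, -1], [-2, 10, 0, 0, -1], [-3, 15, 0, 0, -1], [-3.5, 20, 0, 0, -1], [-4.5, 25, 0, 0, -1], [-5.5, 30, 0, 0, -1], [-5.5, 30, 0, 0, -1], [-5.5, 30, 0, 0, -1]])

```text
t: 6.78
eef_pos: [0.6695, -0.0757, 0.0129]
orientation: [-2.007, -2.417, 0.0]
ft_force: [0.3, -0.4, -1.2]
width: 0.0176
grasp_force: 99.1
```

```bash
cat > rings.py <<'E'
from sk import *
p0=np.array([630.6,140]);th=np.radians(100.3);e=np.array([np.cos(th),np.sin(th)]);nrm=np.array([e[1],-e[0]])
for n in('scene','top'):
    P,wood,rod,im=measure(n,((560,720),(-60,260),(25,90)))
    S=(P[...,:2]-p0)@e;W=(P[...,:2]-p0)@nrm;Z=P[...,2]
    r=rod&(Z>60)&(abs(W)<14)&(S>-60)&(S<60)
    h,b=np.histogram(S[r],np.arange(-60,45,2));print(n,'ring tops',dict(zip(b[:-1].astype(int).tolist(),h.tolist())))
    print('  Ztop',np.percentile(Z[r],[50,90]).round(1),'W',np.median(W[r]).round(1))
    q=rod&(abs(W)<9)&(Z<58)&(S<-50)&(S>-165)
    for a in range(-160,-45,15):
        j=q&(S>=a)&(S<a+15)
        if j.sum()>3: print('   rod',a+7,j.sum(),'W',np.median(W[j]).round(1),'Z',np.median(Z[j]).round(1))
    g=wood&(S<-55)&(abs(W)<15)
    if g.any(): print('  wood front S',np.percentile(S[g],98).round(1))
    q=rod&(abs(W)<7)&(Z>36)&(Z<56)&(S>0)&(S<80)
    for a in range(0,80,10):
        j=q&(S>=a)&(S<a+10)
        if j.sum()>3: print('   beyond',a+5,j.sum(),'W',np.median(W[j]).round(1),'Z',np.median(Z[j]).round(1))
print(np.mean([q['eef_pos'] for q in o],0).round(4),np.mean([q['ft_force'] for q in o],0).round(1))
E
python3 rings.py b
```

```text
scene ring tops {-60: 0, -58: 0, -56: 0, -54: 0, -52: 0, -50: 0, -48: 1, -46: 9, -44: 10, -42: 7, -40: 9, -38: 9, -36: 8, -34: 7, -32: 11, -30: 11, -28: 1, -26: 0, -24: 7, -22: 10, -20: 7, -18: 8, -16: 9, -14: 8, -12: 10, -10: 9, -8: 8, -6: 7, -4: 5, -2: 11, 0: 7, 2: 8, 4: 7, 6: 11, 8: 8, 10: 10, 12: 9, 14: 8, 16: 0, 18: 0, 20: 0, 22: 0, 24: 0, 26: 0, 28: 0, 30: 0, 32: 0, 34: 0, 36: 0, 38: 0, 40: 0, 42: 0}
  Ztop [65.  66.5] W 3.7
   rod -138 38 W 0.9 Z 48.1
   rod -123 24 W 0.3 Z 46.2
   rod -108 23 W 0.4 Z 46.3
   rod -93 26 W 0.6 Z 46.6
   rod -78 24 W -0.0 Z 45.5
   rod -63 28 W -0.2 Z 45.9
   rod -48 5 W -0.2 Z 45.8
  wood front S -139.6
   beyond 15 7 W -4.6 Z 47.1
top ring tops {-60: 0, -58: 0, -56: 0, -54: 0, -52: 0, -50: 0, -48: 0, -46: 5, -44: 8, -42: 8, -40: 9, -38: 7, -36: 7, -34: 7, -32: 8, -30: 8, -28: 3, -26: 0, -24: 0, -22: 9, -20: 8, -18: 9, -16: 8, -14: 10, -12: 8, -10: 8, -8: 6, -6: 8, -4: 0, -2: 7, 0: 7, 2: 8, 4: 9, 6: 8, 8: 9, 10: 8, 12: 8, 14: 8, 16: 2, 18: 0, 20: 0, 22: 0, 24: 0, 26: 0, 28: 0, 30: 0, 32: 0, 34: 0, 36: 0, 38: 0, 40: 0, 42: 0}
  Ztop [65.1 67.8] W -0.6
   rod -138 15 W -0.4 Z 53.9
   rod -123 18 W -0.2 Z 47.1
   rod -108 17 W -1.6 Z 47.1
   rod -93 19 W -0.3 Z 46.1
   rod -78 17 W -0.1 Z 46.4
   rod -63 18 W -1.4 Z 45.6
   rod -48 6 W -1.9 Z 47.6
  wood front S -138.8
[ 0.6696 -0.0759  0.0129] [ 0.5  0.  -0.8]
```

Rings haven't moved and the rod is about 23 mm into the first ring. I'll apply a small correction (about +0.5 mm sideways, −0.01 rad, +0.7 mm up) and keep threading.

>>> jog_arm(moves=[[0, 1, 0.7, -0.005, -1], [-0.5, 6, 0.7, -0.01, -1], [-1.5, 12, 0.7, -0.01, -1], [-2.5, 18, 0.7, -0.01, -1], [-3.5, 24, 0.7, -0.01, -1], [-4.5, 29, 0.7, -0.01, -1], [-4.5, 29, 0.7, -0.01, -1]])

```text
t: 7.47
eef_pos: [0.6647, -0.0457, 0.0135]
orientation: [-2.018, -2.407, 0.0]
ft_force: [-0.1, 0.4, -1.9]
width: 0.0179
grasp_force: 99.1
```

>>> jog_arm(moves=[[-1, 6, 0, 0, -1], [-2, 12, 0, 0, -1], [-3, 18, 0, 0, -1], [-4.5, 24, 0, 0, -1], [-5.5, 30, 0, 0, -1], [-6.5, 36, 0, 0, -1], [-6.5, 36, 0, 0, -1]])

```text
t: 8.05
eef_pos: [0.6583, -0.0098, 0.0135]
orientation: [-2.019, -2.407, 0.0]
ft_force: [0.2, 1.1, -1.3]
width: 0.0179
grasp_force: 99.1
```

```bash
python3 rings.py c
```

```text
scene ring tops {-60: 0, -58: 0, -56: 0, -54: 0, -52: 0, -50: 0, -48: 2, -46: 10, -44: 8, -42: 7, -40: 9, -38: 10, -36: 9, -34: 8, -32: 9, -30: 10, -28: 0, -26: 0, -24: 7, -22: 11, -20: 7, -18: 8, -16: 10, -14: 10, -12: 9, -10: 8, -8: 9, -6: 6, -4: 8, -2: 6, 0: 11, 2: 5, 4: 9, 6: 12, 8: 6, 10: 10, 12: 8, 14: 9, 16: 0, 18: 0, 20: 0, 22: 0, 24: 0, 26: 0, 28: 0, 30: 0, 32: 0, 34: 0, 36: 0, 38: 0, 40: 0, 42: 0}
  Ztop [64.8 66.8] W 4.1
   rod -78 4 W 3.9 Z 53.5
   rod -63 46 W 2.7 Z 47.9
   rod -48 4 W 2.2 Z 49.1
  wood front S -73.5
   beyond 15 17 W 2.7 Z 47.4
   beyond 25 12 W 1.4 Z 46.9
   beyond 35 13 W 2.7 Z 46.0
top ring tops {-60: 0, -58: 0, -56: 0, -54: 0, -52: 0, -50: 0, -48: 0, -46: 3, -44: 8, -42: 8, -40: 8, -38: 8, -36: 7, -34: 7, -32: 9, -30: 9, -28: 2, -26: 0, -24: 0, -22: 7, -20: 8, -18: 9, -16: 7, -14: 8, -12: 7, -10: 7, -8: 8, -6: 6, -4: 0, -2: 9, 0: 8, 2: 9, 4: 7, 6: 8, 8: 8, 10: 8, 12: 8, 14: 6, 16: 1, 18: 0, 20: 0, 22: 0, 24: 0, 26: 0, 28: 0, 30: 0, 32: 0, 34: 0, 36: 0, 38: 0, 40: 0, 42: 0}
  Ztop [65.1 68.7] W -0.9
   rod -63 25 W 1.2 Z 50.1
   rod -48 6 W 1.3 Z 47.5
  wood front S -71.4
   beyond 25 11 W 0.4 Z 48.3
   beyond 35 9 W 1.0 Z 47.1
[ 0.6585 -0.0103  0.0136] [ 0.  -0.1 -1.4]
```

All three rings are threaded and unmoved; the tip shows beyond the far ring at S ≈ 40. Next I push to gather the rings.

>>> jog_arm(moves=[[-1, 5, 0, 0, -1], [-2, 10, 0, 0, -1], [-2.5, 15, 0, 0, -1], [-3.5, 19, 0, 0, -1], [-4, 23, 0, 0, -1], [-5, 27, 0, 0, -1], [-5.5, 30, 0, 0, -1], [-6, 33, 0, 0, -1]])

```text
t: 8.82
eef_pos: [0.6524, 0.0222, 0.0136]
orientation: [-2.02, -2.406, 0.0]
ft_force: [0.4, -0.8, -0.5]
width: 0.0177
grasp_force: 99.1
```

>>> jog_arm(moves=[[-0.3, 1.5, 0, 0, -1], [-0.5, 3, 0, 0, -1], [-0.5, 3, 0, 0, -1]])

```text
t: 9.07
eef_pos: [0.652, 0.0252, 0.0135]
orientation: [-2.02, -2.406, -0.0]
ft_force: [0.9, -0.1, -2.0]
width: 0.0177
grasp_force: 99.1
```

```bash
python3 rings.py d | grep -v beyond
```

```text
scene ring tops {-60: 0, -58: 0, -56: 0, -54: 0, -52: 0, -50: 0, -48: 0, -46: 0, -44: 0, -42: 0, -40: 0, -38: 0, -36: 0, -34: 0, -32: 3, -30: 9, -28: 9, -26: 9, -24: 11, -22: 7, -20: 11, -18: 7, -16: 9, -14: 7, -12: 13, -10: 7, -8: 10, -6: 6, -4: 11, -2: 11, 0: 6, 2: 9, 4: 8, 6: 9, 8: 10, 10: 9, 12: 9, 14: 9, 16: 9, 18: 9, 20: 10, 22: 5, 24: 0, 26: 0, 28: 0, 30: 0, 32: 0, 34: 0, 36: 0, 38: 0, 40: 0, 42: 0}
  Ztop [64.9 66.8] W 3.8
  wood front S -56.6
top ring tops {-60: 0, -58: 0, -56: 0, -54: 0, -52: 0, -50: 0, -48: 0, -46: 0, -44: 0, -42: 0, -40: 0, -38: 0, -36: 0, -34: 0, -32: 0, -30: 8, -28: 9, -26: 6, -24: 8, -22: 9, -20: 9, -18: 7, -16: 9, -14: 9, -12: 8, -10: 8, -8: 7, -6: 9, -4: 7, -2: 8, 0: 7, 2: 8, 4: 8, 6: 8, 8: 7, 10: 8, 12: 7, 14: 7, 16: 10, 18: 8, 20: 8, 22: 7, 24: 0, 26: 0, 28: 0, 30: 0, 32: 0, 34: 0, 36: 0, 38: 0, 40: 0, 42: 0}
  Ztop [65.  68.3] W -0.3
[0.6521 0.0251 0.0136] [ 0.8 -0.2 -1.6]
```

>>> jog_arm(moves=[[-0.2, 1, 0, 0, -1], [-0.4, 2, 0, 0, -1], [-0.5, 3, 0, 0, -1], [-0.5, 3, 0, 0, -1]])

```text
t: 9.5
eef_pos: [0.6516, 0.028, 0.0136]
orientation: [-2.02, -2.406, -0.0]
ft_force: [-0.2, -0.2, -0.4]
width: 0.0178
grasp_force: 99.1
```

>>> jog_arm(moves=[[-0.2, 1, 0, 0, -1], [-0.2, 1, 0, 0, -1], [-0.2, 1, 0, 0, -1]])

```text
t: 9.75
eef_pos: [0.6514, 0.029, 0.0136]
orientation: [-2.02, -2.406, -0.0]
ft_force: [0.2, -0.5, -0.9]
width: 0.0177
grasp_force: 99.1
```

>>> jog_arm(moves=[[-0.2, 1, 0, 0, -1], [-0.2, 1, 0, 0, -1], [-0.2, 1, 0, 0, -1]])

```text
t: 10.0
eef_pos: [0.6512, 0.03, 0.0136]
orientation: [2.02, 2.406, 0.0]
ft_force: [0.1, -0.8, -0.6]
width: 0.0176
grasp_force: 99.1
```

>>> jog_arm(moves=[[-0.2, 1, 0, 0, -1], [-0.2, 1, 0, 0, -1], [-0.2, 1, 0, 0, -1]])

```text
t: 10.25
eef_pos: [0.6512, 0.0306, 0.0136]
orientation: [2.02, 2.406, -0.0]
ft_force: [0.7, -3.1, -0.6]
width: 0.0177
grasp_force: 99.1
```

>>> jog_arm(moves=[[-0.2, 1, 0, 0, -1], [-0.2, 1, 0, 0, -1], [-0.2, 1, 0, 0, -1]])

```text
t: 10.5
eef_pos: [0.6511, 0.0312, 0.0137]
orientation: [2.019, 2.405, -0.0]
ft_force: [0.9, -6.1, -1.0]
width: 0.0181
grasp_force: 99.1
```

>>> jog_arm(moves=[[-0.2, 1, 0, 0, -1], [-0.2, 1, 0, 0, -1], [-0.2, 1, 0, 0, -1]])

```text
t: 10.75
eef_pos: [0.6511, 0.0317, 0.0138]
orientation: [2.019, 2.405, -0.001]
ft_force: [1.8, -7.4, -1.4]
width: 0.0176
grasp_force: 99.1
```

>>> jog_arm(moves=[[-0.1, 0.7, 0, 0, -1], [-0.1, 0.7, 0, 0, -1], [-0.1, 0.7, 0, 0, -1], [-0.1, 0.7, 0, 0, -1], [-0.1, 0.7, 0, 0, -1], [-0.1, 0.7, 0, 0, -1]])

```text
t: 11.25
eef_pos: [0.6511, 0.0319, 0.0138]
orientation: [2.018, 2.405, -0.001]
ft_force: [0.7, -10.4, -0.8]
width: 0.0173
grasp_force: 99.2
```

```bash
python3 rings.py e | grep -v beyond
```

```text
scene ring tops {-60: 0, -58: 0, -56: 0, -54: 0, -52: 0, -50: 0, -48: 0, -46: 0, -44: 0, -42: 0, -40: 0, -38: 0, -36: 0, -34: 0, -32: 0, -30: 0, -28: 0, -26: 3, -24: 11, -22: 10, -20: 7, -18: 10, -16: 8, -14: 11, -12: 8, -10: 8, -8: 9, -6: 8, -4: 9, -2: 9, 0: 8, 2: 9, 4: 9, 6: 9, 8: 11, 10: 8, 12: 10, 14: 9, 16: 9, 18: 8, 20: 11, 22: 7, 24: 11, 26: 8, 28: 10, 30: 0, 32: 0, 34: 0, 36: 0, 38: 0, 40: 0, 42: 0}
  Ztop [64.8 66.9] W 4.2
  wood front S -55.8
top ring tops {-60: 0, -58: 0, -56: 0, -54: 0, -52: 0, -50: 0, -48: 0, -46: 0, -44: 0, -42: 0, -40: 0, -38: 0, -36: 0, -34: 0, -32: 0, -30: 0, -28: 0, -26: 0, -24: 4, -22: 7, -20: 8, -18: 7, -16: 8, -14: 9, -12: 9, -10: 8, -8: 8, -6: 8, -4: 8, -2: 8, 0: 8, 2: 8, 4: 6, 6: 9, 8: 9, 10: 7, 12: 9, 14: 8, 16: 9, 18: 7, 20: 10, 22: 8, 24: 7, 26: 9, 28: 7, 30: 3, 32: 0, 34: 0, 36: 0, 38: 0, 40: 0, 42: 0}
  Ztop [65.3 68.9] W -0.5
[0.6511 0.0319 0.0138] [  1.4 -10.4  -0.7]
```

Steady push of about 10.4 N with the stack contiguous (54 mm). Hold a little longer, relax the spring, then lift slowly.

>>> jog_arm(moves=[[0, 0, 0, 0, -1], [0, 0, 0, 0, -1], [0, 0, 0, 0, -1], [0, 0, 0, 0, -1], [0.1, -0.8, 0, 0, -1], [0.3, -1.7, 0, 0, -1], [0.4, -2.6, 0, 0, -1], [0.5, -3.2, 0, 0, -1]])

```text
t: 12.02
eef_pos: [0.6511, 0.0304, 0.0136]
orientation: [2.021, 2.406, 0.001]
ft_force: [1.1, -1.5, -1.1]
width: 0.0178
grasp_force: 99.1
```

>>> jog_arm(moves=[[0, 0, 1, 0, -1], [0, 0, 2, 0, -1], [0, 0, 3, 0, -1], [0, 0, 5, 0, -1], [0, 0, 8, 0, -1], [0, 0, 12, 0, -1], [0, 0, 12, 0, -1]])

```text
t: 12.6
eef_pos: [0.6511, 0.0305, 0.0264]
orientation: [2.019, 2.406, 0.0]
ft_force: [-0.2, -2.9, -2.0]
width: 0.0175
grasp_force: 98.8
```

```bash
python3 rings.py f
python3 - <<'E'
from h import *
im=np.load('scene_f.npz')['im'];save(cv2.resize(im[170:290,180:340],(800,600),interpolation=cv2.INTER_CUBIC),'lift')
E
```

```text
scene ring tops {-60: 0, -58: 0, -56: 0, -54: 0, -52: 0, -50: 0, -48: 0, -46: 0, -44: 0, -42: 0, -40: 0, -38: 0, -36: 0, -34: 0, -32: 2, -30: 8, -28: 0, -26: 9, -24: 8, -22: 10, -20: 8, -18: 11, -16: 9, -14: 9, -12: 11, -10: 8, -8: 9, -6: 8, -4: 10, -2: 9, 0: 10, 2: 7, 4: 10, 6: 9, 8: 10, 10: 10, 12: 9, 14: 10, 16: 10, 18: 9, 20: 10, 22: 9, 24: 10, 26: 16, 28: 9, 30: 0, 32: 0, 34: 2, 36: 1, 38: 1, 40: 0, 42: 1}
  Ztop [75.2 77.4] W 4.1
  wood front S -56.5
   beyond 65 4 W 3.1 Z 55.5
top ring tops {-60: 0, -58: 0, -56: 0, -54: 0, -52: 0, -50: 0, -48: 0, -46: 0, -44: 0, -42: 0, -40: 0, -38: 0, -36: 0, -34: 0, -32: 0, -30: 2, -28: 8, -26: 8, -24: 9, -22: 9, -20: 10, -18: 8, -16: 9, -14: 8, -12: 9, -10: 9, -8: 9, -6: 8, -4: 8, -2: 10, 0: 8, 2: 9, 4: 9, 6: 9, 8: 10, 10: 9, 12: 7, 14: 10, 16: 8, 18: 9, 20: 9, 22: 8, 24: 9, 26: 10, 28: 6, 30: 0, 32: 2, 34: 1, 36: 1, 38: 2, 40: 2, 42: 1}
  Ztop [74.8 78.5] W -0.7
[0.6511 0.0305 0.0262] [-0.1 -2.7 -2. ]
```

View pics/lift.png

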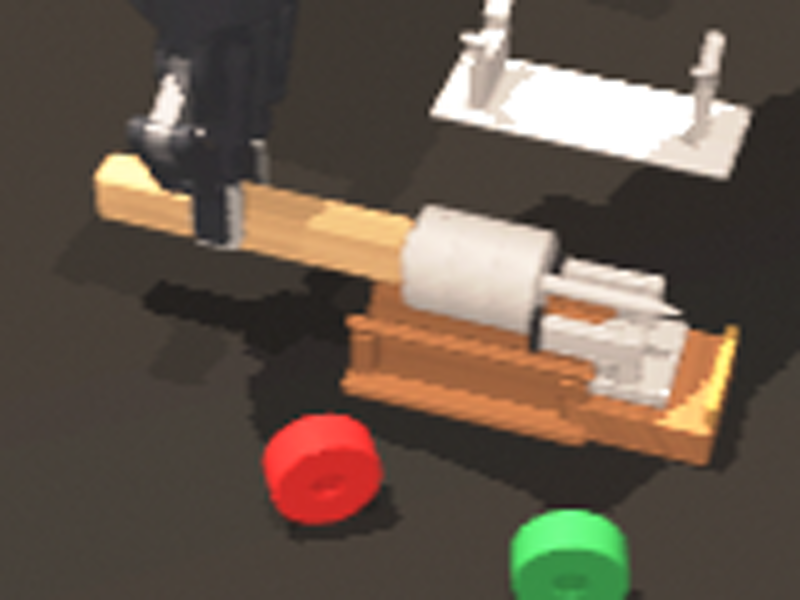

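The picture shows the snug stack against the guard at crop (480, 265), clear of the trough, with the rod tip at (680, 312). Lift further, then carry it over the stand.

>>> jog_arm(moves=[[0.1, -0.7, 2, 0, -1], [0.2, -1.2, 5, 0, -1], [0.2, -1.5, 10, 0, -1], [0.2, -1.5, 17, 0, -1], [0.2, -1.5, 25, 0, -1], [0.2, -1.5, 33, 0, -1], [0.2, -1.5, 40, 0, -1], [0.2, -1.5, 45, 0, -1]])

```text
t: 13.37
eef_pos: [0.6518, 0.029, 0.0721]
orientation: [2.019, 2.405, 0.002]
ft_force: [-1.0, -0.6, -2.4]
width: 0.018
grasp_force: 98.9
```

>>> jog_arm(moves=[[-4, -1, 0, 0, -1], [-12, -2, 0, -0.005, -1], [-24, -4, 0, -0.01, -1], [-38, -6, 0, -0.015, -1], [-53, -8, 0, -0.02, -1], [-68, -10, 0, -0.024, -1], [-83, -12, 0, -0.024, -1], [-98, -14, 0, -0.024, -1]])

```text
t: 14.03
eef_pos: [0.5511, 0.0147, 0.0701]
orientation: [-2.048, -2.38, 0.002]
ft_force: [1.0, -0.8, -1.9]
width: 0.018
grasp_force: 98.9
```

>>> jog_arm(moves=[[-15, -2, 0, 0, -1], [-30, -4, 0, 0, -1], [-45, -5, 0, 0, -1], [-60, -6, 0, 0, -1], [-73, -8, 0, 0, -1], [-82, -9, 0, 0, -1], [-87, -10, 0, 0, -1], [-89, -10, 0, 0, -1]])

```text
t: 14.7
eef_pos: [0.4631, 0.0048, 0.0705]
orientation: [-2.049, -2.381, 0.001]
ft_force: [0.3, 0.1, -2.4]
width: 0.018
grasp_force: 98.9
```

```bash
sed -e 's/\[630.6,140\]/[451.2,85.4]/;s/radians(100.3)/radians(99.0)/' sk.py > /dev/null
cat > st.py <<'E'
from sk import *
# stand frame: seat origin, yaw 99.0 ; axis z given
zax=float(sys.argv[2]);p0=np.array([451.2,85.4]);th=np.radians(99.0);e=np.array([np.cos(th),np.sin(th)]);nrm=np.array([e[1],-e[0]])
for n in('scene','top'):
    P,wood,rod,im=measure(n,((380,540),(-80,230),(zax-32,zax+32)))
    S=(P[...,:2]-p0)@e;W=(P[...,:2]-p0)@nrm;Z=P[...,2]
    for a in range(-150,125,12):
        for nm,m in(('wood',wood),('steel',rod)):
            j=m&(S>=a)&(S<a+12)&(abs(W)<26)
            if j.sum()>4: print(n,nm,a+6,j.sum(),'W',np.percentile(W[j],[5,50,95]).round(1),'Z',np.percentile(Z[j],[5,50,95]).round(1))
    r=rod&(Z>zax+12)&(abs(W)<14)&(S>-20)&(S<80)
    h,b=np.histogram(S[r],np.arange(-20,80,2));print(' tops',dict(zip(b[:-1].astype(int).tolist(),h.tolist())))
print(np.mean([q['eef_pos'] for q in o],0).round(4),np.mean([q['ft_force'] for q in o],0).round(1))
E
python3 st.py g 102
```

```text
scene wood -132 38 W [-6.4  8.4 10.4] Z [ 94.1 106.2 114.5]
scene steel -132 15 W [-5.4  0.8  5. ] Z [111.9 114.1 115.6]
scene wood -120 39 W [-6.4  8.2  9.9] Z [ 92.8 102.3 113.8]
scene steel -120 15 W [-4.3 -0.3  6.4] Z [113.  114.6 115. ]
scene wood -108 36 W [-6.7  7.7 10.6] Z [ 93.2 103.9 113.7]
scene steel -108 11 W [-2.6  3.3  6.1] Z [111.7 113.8 114.5]
scene wood -96 28 W [ 3.8  8.5 14.6] Z [ 94.3 105.2 121.7]
scene steel -96 6 W [ 5.9 13.2 13.4] Z [102.3 108.3 113.6]
scene steel -84 6 W [12.8 13.6 18.5] Z [ 94.5  96.5 100.8]
scene wood -72 34 W [-6.8  7.6 11.4] Z [ 93.6 112.1 118.7]
scene steel -72 49 W [-13.5  13.4  19.7] Z [100.9 118.3 132. ]
scene wood -60 57 W [-6.   7.7  9.6] Z [ 93.  107.1 114.5]
scene wood -48 62 W [-5.5  6.9  9.3] Z [ 92.4 108.7 114.9]
scene wood -36 59 W [-5.3  7.7 10.2] Z [ 92.5 107.6 114.6]
scene wood -24 57 W [-6.2  7.2 10.2] Z [ 93.2 107.9 113.8]
scene wood -12 58 W [-6.   7.7 10.4] Z [ 93.8 108.7 114.3]
scene wood 0 27 W [-5.7  7.8 10.8] Z [ 93.1 107.8 114.4]
scene steel 0 24 W [-2.2  9.9 19.8] Z [ 91.8 109.5 120.9]
scene steel 12 95 W [-3.5 14
[... 1263 characters left out ...]
22.8]
top steel 60 46 W [-17.3  -0.1  17.8] Z [104.6 116.3 121.4]
top steel 72 17 W [-1.9  1.   5.4] Z [ 99.5 104.4 106.9]
top steel 84 16 W [-1.8  1.4  5.1] Z [ 99.5 104.4 107.4]
top steel 96 17 W [-1.8  1.2  4.6] Z [101.  104.  107.5]
top steel 108 13 W [-0.3  2.3  5.1] Z [ 99.5 102.  106. ]
 tops {-20: 0, -18: 0, -16: 0, -14: 0, -12: 1, -10: 0, -8: 0, -6: 0, -4: 0, -2: 0, 0: 0, 2: 1, 4: 3, 6: 10, 8: 10, 10: 9, 12: 11, 14: 10, 16: 9, 18: 10, 20: 10, 22: 9, 24: 10, 26: 11, 28: 8, 30: 11, 32: 9, 34: 10, 36: 10, 38: 9, 40: 9, 42: 9, 44: 12, 46: 8, 48: 10, 50: 12, 52: 7, 54: 11, 56: 9, 58: 7, 60: 0, 62: 0, 64: 0, 66: 0, 68: 0, 70: 0, 72: 0, 74: 0, 76: 0}
[0.4637 0.0048 0.0706] [-0.2 -0.2 -2.4]
```

The stack is snug (S 5–59) and the guard is about 3 mm ahead of the seat. The skewer is centred within 1 mm on both the saddle and the V. Descend most of the way, then feel for contact.

>>> jog_arm(moves=[[0, 0, -4, 0, -1], [0.2, -1, -12, 0, -1], [0.3, -2, -22, 0, -1], [0.3, -2, -32, 0, -1], [0.3, -2, -40, 0, -1], [0.3, -2, -46, 0, -1], [0.3, -2, -49, 0, -1], [0.3, -2, -50, 0, -1]])

```text
t: 15.47
eef_pos: [0.464, 0.0029, 0.0197]
orientation: [-2.048, -2.381, 0.001]
ft_force: [0.7, 0.6, -1.5]
width: 0.0179
grasp_force: 98.9
```

>>> jog_arm(moves=[[0, 0, -1, 0, -1], [0, 0, -2, 0, -1], [0, 0, -3, 0, -1], [0, 0, -4, 0, -1], [0, 0, -4, 0, -1], [0, 0, -4, 0, -1]])

```text
t: 15.97
eef_pos: [0.4646, 0.0029, 0.0168]
orientation: [2.049, 2.381, 0.0]
ft_force: [0.0, 0.6, -2.7]
width: 0.0175
grasp_force: 98.9
```

```bash
python3 st.py h 47 | grep -E "tops|wood|steel (72|96|108)|^\["
python3 - <<'E'
from h import *
a=np.load('scene_h.npz')['im'];b=np.load('top_h.npz')['im']
save(np.hstack([cv2.resize(a[140:220,220:350],(650,400),interpolation=cv2.INTER_CUBIC)]),'seat')
E
```

```text
scene wood -144 10 W [ 5.7  8.4 10. ] Z [39.5 49.7 59.6]
scene wood -132 34 W [ 2.3  9.  11.5] Z [40.6 49.5 59.1]
scene wood -120 32 W [-3.3  8.9 11.3] Z [40.4 50.9 61. ]
scene wood -108 37 W [ 5.3  9.1 11.3] Z [39.6 49.4 59. ]
scene wood -96 18 W [ 7.7 10.  15.1] Z [39.4 49.1 67.9]
scene wood -72 45 W [-7.9  9.  11.8] Z [39.4 57.4 66.6]
scene wood -60 54 W [-5.3  8.2 11.9] Z [39.9 54.9 60.7]
scene wood -48 51 W [-5.2  8.1 11.5] Z [38.8 55.9 60.6]
scene wood -36 51 W [-6.3  8.7 11.4] Z [41.9 57.1 60.8]
scene wood -24 53 W [-5.3  8.3 11.6] Z [39.4 55.3 61. ]
scene wood -12 54 W [-5.5  8.7 11.8] Z [38.9 56.7 60.9]
scene wood 0 15 W [-5.4  8.5 11.3] Z [39.6 56.7 60.5]
scene steel 72 16 W [0.3 2.4 4.8] Z [45.1 49.8 51.8]
scene steel 96 17 W [-0.1  2.5  4.8] Z [46.  48.9 52. ]
scene steel 108 9 W [-0.4  1.7  5.5] Z [47.3 48.1 52.2]
 tops {-20: 0, -18: 0, -16: 0, -14: 0, -12: 0, -10: 0, -8: 0, -6: 0, -4: 0, -2: 0, 0: 1, 2: 5, 4: 6, 6: 5, 8: 4, 10: 4, 12: 7, 14: 6, 16: 8, 18: 5, 20: 4, 22: 6, 24: 6, 26: 4, 28: 7, 30: 6, 32: 4, 34: 4, 36: 8, 38: 4, 40: 7, 42: 5, 44: 7, 46: 6, 48: 4, 50: 6, 52: 6, 54: 9, 56: 1, 58: 0, 60: 0, 62: 0, 64: 0, 66: 0, 68: 0, 70: 0, 72: 0, 74: 0, 76: 0}
top wood -12 39 W [-7.6  0.9  9.7] Z [54.1 58.9 62.5]
top wood 0 14 W [-7.8 -0.4  6.6] Z [43.3 58.6 62.6]
top steel 72 15 W [-1.2  1.4  6. ] Z [46.5 48.1 53.5]
top steel 96 15 W [-0.8  2.1  5.3] Z [44.3 50.8 54.7]
top steel 108 11 W [-0.9  2.1  4.6] Z [45.5 48.1 49.6]
 tops {-20: 0, -18: 0, -16: 0, -14: 0, -12: 0, -10: 0, -8: 0, -6: 0, -4: 0, -2: 1, 0: 0, 2: 3, 4: 8, 6: 9, 8: 9, 10: 8, 12: 10, 14: 10, 16: 9, 18: 9, 20: 9, 22: 9, 24: 10, 26: 10, 28: 9, 30: 9, 32: 10, 34: 8, 36: 10, 38: 9, 40: 10, 42: 9, 44: 9, 46: 9, 48: 10, 50: 8, 52: 10, 54: 8, 56: 7, 58: 0, 60: 0, 62: 0, 64: 0, 66: 0, 68: 0, 70: 0, 72: 0, 74: 0, 76: 0}
[0.4646 0.0029 0.0167] [-0.3  0.5 -3. ]
```

View pics/seat.png

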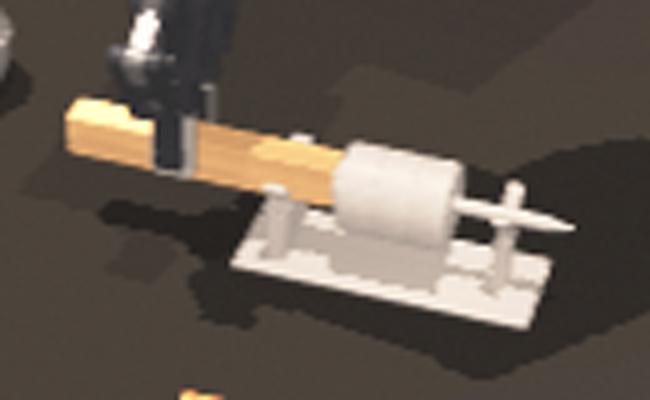

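The picture shows the handle between the saddle cheeks at (285, 190) and the rod in the V at (515, 210), with the stack clear of the base. I'll make the last millimetres by feel.

>>> jog_arm(moves=[[-0.7, 0, -0.7, 0, -1], [-0.7, 0, -1.5, 0, -1], [-0.7, 0, -1.5, 0, -1], [-0.7, 0, -1.5, 0, -1]])

```text
t: 16.4
eef_pos: [0.4636, 0.0029, 0.015]
orientation: [-2.048, -2.382, 0.0]
ft_force: [-0.2, 0.7, -1.7]
width: 0.0176
grasp_force: 99.0
```

>>> jog_arm(moves=[[0, 0, -0.7, 0, -1], [0, 0, -0.7, 0, -1], [0, 0, -0.7, 0, -1]])

```text
t: 16.65
eef_pos: [0.4637, 0.0029, 0.0144]
orientation: [-2.049, -2.382, 0.0]
ft_force: [-1.5, 0.0, -1.4]
width: 0.018
grasp_force: 99.1
```

>>> jog_arm(moves=[[0, 0, -0.7, 0, -1], [0, 0, -0.7, 0, -1], [0, 0, -0.7, 0, -1]])

```text
t: 16.9
eef_pos: [0.4637, 0.0029, 0.0137]
orientation: [-2.049, -2.382, 0.0]
ft_force: [-0.3, -0.6, 0.6]
width: 0.0176
grasp_force: 99.2
```

>>> jog_arm(moves=[[0, 0, -0.5, 0, -1], [0, 0, -0.5, 0, -1], [0, 0, -0.5, 0, -1]])

```text
t: 17.15
eef_pos: [0.4638, 0.0029, 0.0132]
orientation: [-2.049, -2.382, 0.0]
ft_force: [-1.5, -0.2, 0.6]
width: 0.0179
grasp_force: 99.3
```

```bash
python3 -c "
from rig import observe
o=observe();print(o['ft_force'].round(1),o['torque'].round(2),o['eef_pos'])"
```

```text
[-1.5 -0.2  0.6] [0.28 0.23 0.2 ] [0.46375777 0.00291924 0.01318724]
```

>>> jog_arm(moves=[[0, 0, -0.6, 0, -1], [0, 0, -0.6, 0, -1], [0, 0, -0.6, 0, -1]])

```text
t: 17.4
eef_pos: [0.4638, 0.0029, 0.013]
orientation: [2.049, 2.382, 0.0]
ft_force: [-2.1, -0.7, 8.0]
width: 0.0172
grasp_force: 100.4
```

```bash
python3 st.py i 45 | grep -E "wood|steel (72|96|108)|^\["
```

```text
scene wood -144 11 W [-0.9  6.8  8.3] Z [36.6 45.8 54.8]
scene wood -132 33 W [-0.4  8.7 10.6] Z [35.4 45.  55.3]
scene wood -120 35 W [-5.1  8.4 11.6] Z [34.6 45.6 56.6]
scene wood -108 33 W [ 4.3  8.8 10.9] Z [36.1 45.7 56.4]
scene wood -96 22 W [ 5.3  8.6 10.1] Z [36.5 47.5 56.5]
scene wood -72 42 W [-6.6  8.1 12.1] Z [35.8 53.1 64.1]
scene wood -60 58 W [-7.6  7.7 10.5] Z [36.2 51.4 56.9]
scene wood -48 54 W [-6.1  7.7 10.3] Z [36.6 50.4 57.6]
scene wood -36 46 W [-6.1  7.  10.7] Z [39.6 54.8 58.5]
scene wood -24 54 W [-7.4  7.7 11.2] Z [37.3 53.8 58.5]
scene wood -12 53 W [-6.7  7.6  9.9] Z [37.5 53.3 57.8]
scene wood 0 17 W [-5.2  8.1  9.9] Z [36.6 51.4 57.6]
scene steel 72 15 W [-1.5  1.7  3.7] Z [44.  47.6 50.6]
scene steel 96 18 W [-4.6  1.4  4. ] Z [44.5 48.1 50.3]
scene steel 108 8 W [-0.8  0.5  2.3] Z [45.2 47.4 49.5]
top wood -12 39 W [-8.6 -0.3  9.2] Z [44.1 56.4 59.8]
top wood 0 13 W [-8.6  0.7  7.4] Z [51.9 56.3 57.8]
top steel 72 14 W [-2.2  0.5  3.9] Z [45.7 49.5 52.8]
top steel 96 17 W [-2.3  0.8  4.8] Z [46.2 49.9 51.3]
top steel 108 8 W [-0.5  1.2  4. ] Z [45.7 48.4 53.2]
[0.4638 0.0029 0.013 ] [-2.2 -0.5  7.6]
```

Seated firmly on the stand (force reads 8 N up). Ease off slightly, release and rise clear.

>>> jog_arm(moves=[[0, 0, 0.6, 0, -1], [0, 0, 0.6, 0, -0.5], [0, 0, 0.6, 0, -0.4], [0, 0, 0.6, 0, -0.2], [0, 0, 0.6, 0, 0], [0, 0, 0.6, 0, 0], [0, 0, 0.6, 0, 0], [0, 0, 0.6, 0, 0]], grip_force=20)

```text
t: 18.17
eef_pos: [0.4638, 0.0029, 0.0132]
orientation: [-2.049, -2.382, -0.0]
ft_force: [-0.3, -0.0, 0.2]
width: 0.0424
grasp_force: 0.0
```

>>> jog_arm(moves=[[0, 0, 4, 0, 0], [0, 0, 10, 0, 0], [0, 0, 20, 0, 0], [0, 0, 35, 0, 0], [0, 0, 60, 0, 0], [0, 0, 90, 0, 0], [0, 0, 120, 0, 0], [0, 0, 130, 0, 0]])

```text
t: 18.83
eef_pos: [0.466, 0.0029, 0.1478]
orientation: [2.045, 2.378, 0.006]
ft_force: [-0.6, 0.6, 0.3]
width: 0.0427
grasp_force: 0.0
```

>>> jog_arm(moves=[[-30, -40, 0, 0, 0], [-60, -80, 0, 0, 0], [-60, -120, 0, 0, 0], [-60, -150, 0, 0, 0], [-60, -150, 0, 0, 0], [-60, -150, 0, 0, 0]])

```text
t: 19.33
eef_pos: [0.4035, -0.1491, 0.1437]
orientation: [2.054, 2.376, 0.001]
ft_force: [-0.7, -0.2, -0.5]
width: 0.0427
grasp_force: 0.0
```

```bash
python3 st.py j 45 | grep -E "tops|wood|steel (72|96|108)|^\["
python3 - <<'E'
from h import *
a=np.load('scene_j.npz')['im'];b=np.load('top_j.npz')['im']
save(np.hstack([cv2.resize(a[90:290,190:400],(400,380),interpolation=cv2.INTER_CUBIC),cv2.resize(b[110:310,70:280],(400,380),interpolation=cv2.INTER_CUBIC)]),'done')
E
```

```text
scene wood -144 7 W [ 6.9  8.4 10.5] Z [36.2 43.7 51.8]
scene wood -132 32 W [ 7.3  9.6 12.1] Z [36.1 45.2 55.1]
scene wood -120 29 W [ 6.9  9.5 12. ] Z [35.8 43.9 56.1]
scene wood -108 33 W [ 6.8  9.6 11.3] Z [35.8 45.9 53.4]
scene wood -96 30 W [ 6.   9.1 11.7] Z [36.2 45.3 54.8]
scene wood -84 32 W [ 7.5  9.4 12.1] Z [36.  44.9 55.5]
scene wood -72 33 W [ 1.1  9.8 11.9] Z [36.5 45.6 56.6]
scene wood -60 38 W [-6.8  8.4 11.2] Z [35.7 47.3 57.4]
scene wood -48 41 W [-7.3  8.1 11.7] Z [35.7 46.9 57.7]
scene wood -36 23 W [-8.2  8.9 10.6] Z [37.5 50.  56. ]
scene wood -24 31 W [ 6.2  8.3 11.1] Z [35.2 45.7 54.1]
scene wood -12 33 W [ 5.9  8.  10.5] Z [35.1 45.4 55.1]
scene wood 0 8 W [-2.8  7.7 10.6] Z [36.9 45.6 54.6]
scene steel 72 15 W [-2.3 -0.   3. ] Z [42.7 47.6 49.2]
scene steel 96 17 W [-1.8  0.2  2.6] Z [41.9 46.8 49.5]
scene steel 108 11 W [-2.9  0.2  0.7] Z [41.5 45.8 48.6]
 tops {-20: 1, -18: 2, -16: 1, -14: 2, -12: 2, -10: 3, -8: 1, -6: 2, -4: 0, -2: 0, 0: 0, 2: 4, 4: 4, 6: 7, 8: 7, 10: 8, 12: 4, 14: 6, 16: 5, 18: 7, 20: 8, 22: 4, 24: 8, 26: 4, 28: 8, 30: 6, 32: 6, 34: 6,
[... 711 characters left out ...]
8.7 -0.7  8.7] Z [39.7 56.3 60.4]
top wood -12 39 W [-8.9 -1.2  7.9] Z [49.6 56.9 61. ]
top wood 0 11 W [-8.8 -1.5  7. ] Z [52.9 55.5 59.1]
top steel 72 17 W [-3.4 -0.6  4.2] Z [43.4 46.  52.4]
top steel 96 14 W [-3.2  0.4  3.6] Z [43.7 45.9 49.8]
top steel 108 12 W [-3.1 -0.7  2.4] Z [44.2 46.5 49.7]
 tops {-20: 0, -18: 0, -16: 0, -14: 0, -12: 0, -10: 0, -8: 0, -6: 0, -4: 1, -2: 1, 0: 0, 2: 2, 4: 9, 6: 9, 8: 9, 10: 8, 12: 9, 14: 9, 16: 9, 18: 10, 20: 9, 22: 8, 24: 10, 26: 8, 28: 9, 30: 9, 32: 9, 34: 9, 36: 8, 38: 9, 40: 10, 42: 7, 44: 10, 46: 9, 48: 9, 50: 8, 52: 8, 54: 8, 56: 8, 58: 0, 60: 0, 62: 0, 64: 0, 66: 0, 68: 0, 70: 0, 72: 0, 74: 0, 76: 0}
[ 0.4035 -0.1479  0.1435] [ 0.1  0.1 -0.3]
```

View pics/done.png

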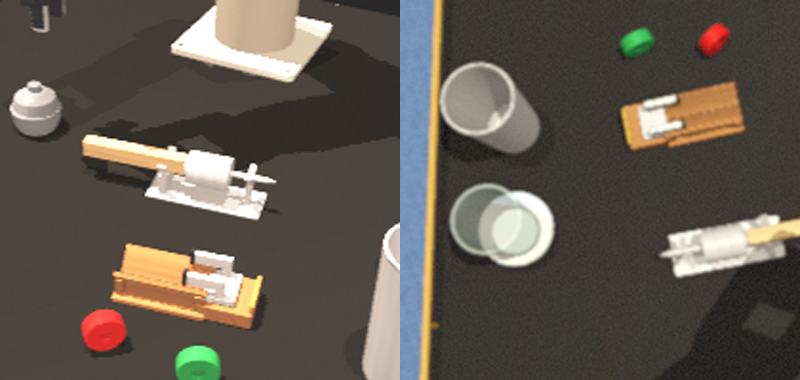

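The final picture shows the loaded skewer level in the stand: handle in the saddle, rod in the V, stack snug at crop (205, 170). The trough is empty, the shaker, glass and coaster stand where they were, the mould has not been touched, and the arm is clear.

```bash
python3 -c "
from rig import sign_off;print(sign_off())"
```

```text
the job is handed in; nothing more can be done
None
```

The job is handed in: all three rings were threaded, pressed at about 10.4 N, lifted as one snug stack and laid level in the drip stand, with the arm clear and about 20 s used; my first grasp closed on air because the tool's reported height was about 44 mm off from the cameras, but it moved nothing.

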